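# Pack out a lever clamp and hold a glued adapter case shut

### The arm

A 6-joint arm with a two-finger parallel gripper is mounted at the origin on a cart in front of the work surface, level with it; the furniture and walls round the work are solid. World frame = base frame: x ahead of the robot, y to its left, z up, the work surface at z = 0. Lengths are in mm, angles in rad, forces in N, time in s.
With the tool pointing down it reaches from about 425 to 950 mm from the base axis. Payload 14.7 kg.
Tool frame: the origin (TCP) lies on the mounting face of the last link; the fingertips stand 173 mm ahead of it and the grasp point (between the pads) lies 155 mm ahead of it; z points along the fingers, y is the line along which they close (so a half turn about z gives the same grasp; the last joint's range is limited). The gripper opens to 85 mm and grips with 20 to 120 N. Pads are 22 mm wide; open, the fingers measure 114 mm over their backs; the gripper's body (76 mm by 85 mm) begins 54 mm behind the grasp point. The pads swing forward as they close: fully open they stand 13 mm farther back than shut.
Start: joints at [1.212, 0.48, 1.596, -0, 1.065, -0.047], TCP at [199.378, 618.662, 404.697] pointing down, gripper open.
Joint ranges: [-2.75, 2.75], [-0.82, 2.05], [0.23, 2.67], [-1.56, 4.7], [0.09, 2.69], [-2.92, 2.92]. Speed limits (rad/s): [1.89, 1.89, 2.39, 3.01, 3.01, 3.01].

### API

Orientations are given as [roll, pitch, yaw] about the fixed x, y, z axes, in that order (R = Rz(yaw) Ry(pitch) Rx(roll)).
In Python, from workcell import robot gives the robot as it stands.
- The arm moves only by the shell command python3 -m creep 'ROWS' [FORCE]. ROWS is JSON, a list of rows, each a list of 7 numbers: the shift along the tool's x, y, z in m, then the turn, a rotation vector about the tool's x, y, z in units of 6 degrees (1.0 is 6 degrees), then the finger opening in m, from 0 to 0.0854. A call has 1 to 8 rows; each row is the pose to reach, as a shift and turn from the pose commanded when the call began, along the tool's axes at that moment; what a row does not reach only later rows make up. A row lasts 1/10 s, in which the tool goes at most 50 mm and 8.59 degrees, less where a joint would pass 70% of its speed; a pose out of reach is approached as far as the arm can. A call with a gripper value outside its range is refused whole. The fingers move at their own pace and stop on an object; FORCE is the grip in N (left out, the last holds). Time passes only in rows, so rows that repeat a pose let the fingers close. It gives the time, the measured TCP pose, the force, the opening and the grip force at its end, in the units of the state.
- robot.get_obs(): the state, without advancing time (a new reading comes with each control period).
- robot.capture(name): name is "side" or "top" or "wrist"; returns the picture (384x512x3 uint8, red, green, blue); there is no depth.
- robot.camera_info(name): a dict with "fx", "fy", "cx", "cy" (pixels), "distortion" ([k1, k2, p1, p2, k3] as OpenCV has them; the pictures are not rectified), "R" (3x3) and "t" (3): a world point X has camera coordinates R X + t; the wrist camera has in their place "mount" (4x4, takes a point from camera to tool coordinates, whose origin is the TCP and whose axes are the flange's). Camera axes: x right, y down, z forward; pixel columns grow to the right and rows downward; lengths in mm; the calibration is good to about 2 mm. A picture is of the moment at which its call begins: read the wrist's pose just before it. camera_info takes no time and is no camera call.
- robot.hand_in(): hands the job in; it is judged then, once.
The state is a dict: "time": time; "joints": joint angles; "joint_vel": joint speeds; "effort": joint torques, N m; "ee_pos": TCP position; "tool_rot": TCP orientation; "force": force on the tool from outside, world axes, zero at the start; "ft_torque": the same for the moment, N m; "gripper_width": opening from 0.0 (shut) to 1.0 (fully open); "grip_force": force on a finger pad.
Only numpy, scipy, OpenCV 4.12 (cv2) and the standard library are available. Lean on these libraries where they do the work, as an engineer would, in place of code of your own. Each camera call takes 0.05 s, during which the arm holds its last target. There are 200 camera calls.

### The job

A power adapter with a freshly glued case stands in the little lever clamp, but the jaw falls short of it: with the clamp still unpacked, swing the red-knobbed sprung lever fully to its stop and let it come all the way back, to feel that nothing is gripped. Then stand packing plates from the wooden rack between adapter and jaw, upright, about centred and right down on the clamp's bed, no more than it takes for the lever to bite firmly before it gets to its stop. The spring opens the clamp when let go, so finish holding the knob and pushing the lever so that jaw, plates and adapter stay squeezed firmly against the end stop; leave the adapter where it is and the other things on the bench alone.

Things in the scene. Friction and masses are not known exactly. Their poses are not given: they have to be found in the camera images.
- clamp: lever clamp, fixed: aluminium bed 124 mm (its x) x 245 mm (its y), top 12 mm above the worktop. Origin on the worktop at mid-width, bed from y = -160 to +85 mm. It squeezes along y; from -y to +y: blue guide block, sliding jaw, gap, adapter, end stop. Apart from the lever and the plates' tabs nothing stands higher than 60 mm above the worktop
- seat (a point): point on the bed's top in the middle of the clamp's width, about where the plates go (30 mm to -y of the clamp's origin); axes as the clamp's. A standing plate is pushed only as far as the jaw goes; with the jaw open there is then room for one more plate and 10 mm to spare; a plate must pass the tabs of those already there, whose tops are 99 mm above the worktop
- lever (a joint): lever, rad: 0 at rest (jaw open), 0.90 at its stop. Swings level, clockwise from above; drives the jaw 22 mm per rad to +y. The spring takes 2.5 N at the knob at rest, 4.8 N at the stop; what is beyond that acts 4.5-fold at the jaw: 8 to 15 N at the knob is firm. Within 0.03 of the stop the gap is not closed: add a plate. One or two are needed; it then bites at 0.42 to 0.87
- lever_knob (a point): middle of the lever's upright red knob, a cylinder 24 mm in diameter and 42 mm high, 100 mm from the pivot; the point is 86 mm above the worktop and moves with the lever
- lever_pivot (a point): fixed point on the lever's pivot axis, 117 mm to -y of the clamp's origin, at the height of the knob's middle; axes as the clamp's. At rest the knob lies from here in the clamp's direction (x, y) = (-90, -43) mm, at the stop (-90, +43) mm
- jaw_face (a point): foot of the sliding jaw's face, on the bed at mid-width; the face is 84 mm wide, 45 mm high, upright, and looks to the clamp's +y (axes as the clamp's); it is 47 mm to -y of the clamp's origin when open
- end_stop: steel end stop, bolted to the bed anew each time; origin at the foot of its face, on the bed's top; the face, 92 mm wide and 45 mm high, looks to -y at the jaw (axes as the clamp's)
- adapter_mid (a point): centre of the black power adapter, 98 mm long (along the clamp's x), 31 mm thick along the clamp's y, standing 48 mm high on its long edge on the bed, its far face against the end stop; loose, 0.19 kg. Its near face is 15.5 mm from this point towards the jaw
- plate_red_tab (a point): packing plate with the red tab: aluminium, 80 mm long (x) x 10 mm thick (y) x 48 mm high, 70 g, upright; tab 15 mm wide (x), 12 mm thick (y), 38 mm high on its top edge 31 mm to its -x side of the middle, staggered from the others' tabs. Point: in the tab, 74 mm above the plate's foot, 12 mm below the tab's top; grip across y. Plate's middle 31 mm from the point along the plate's +x.
- plate_yellow_tab (a point): packing plate with the yellow tab: aluminium, 80 mm long (x) x 10 mm thick (y) x 48 mm high, 70 g, upright; tab 15 mm wide (x), 12 mm thick (y), 38 mm high on its top edge at its middle, staggered from the others' tabs. Point: in the tab, 74 mm above the plate's foot, 12 mm below the tab's top; grip across y. The plate's middle is under the point.
- plate_blue_tab (a point): packing plate with the blue tab: aluminium, 80 mm long (x) x 10 mm thick (y) x 48 mm high, 70 g, upright; tab 15 mm wide (x), 12 mm thick (y), 38 mm high on its top edge 31 mm to its +x side of the middle, staggered from the others' tabs. Point: in the tab, 74 mm above the plate's foot, 12 mm below the tab's top; grip across y. Plate's middle 31 mm from the point along the plate's -x.
- plate_red: the plate with the red tab; origin at the middle of its foot
- plate_yellow: the plate with the yellow tab; origin at the middle of its foot
- plate_blue: the plate with the blue tab; origin at the middle of its foot
- rack: light wooden rack, 110 mm (x) x 124 mm (y) x 30 mm high, fixed; three slots along its x, 42 mm apart in y and 20 mm deep, hold the plates upright, foot 10 mm above the worktop, plate x along the rack's x; origin at the centre of its underside
- jaw: the sliding jaw; origin at the foot of its face
- adapter: the adapter; origin in the middle of its face that is against the end stop, its z axis towards the jaw
- dropper_bottle: amber dropper bottle with black top, 33 mm wide, 102 mm tall, standing behind the clamp to the left; a bystander; origin at the centre of its underside
- weight: small brass check weight, 24 mm wide, 22 mm tall, near the bottle; a bystander; origin at the centre of its underside

How it is judged:
By the outcome, as a careful person would: the job done as asked, in the order asked, and still so for the second after the job is handed in, while the arm keeps its last pose, push and grip.
It also fails if it takes over 72 s, if anything falls off the work surface, if the arm or the gripper's body presses on something with over 40 N, if the wrist force passes 120 N, or if a joint passes its speed limit or range.

## Working session

There is one attempt and no reset: what is moved stays moved. The work goes in short steps, Python scripts to look and compute and a shell command to move; the robot and the scene stay as the last step left them, time stands still between calls to the robot, and variables do not carry over. Pictures are saved under pics/ and viewed, at most 10 in all, crops included, and the job is handed in when it is done.

```bash
mkdir -p pics
python3 - <<'E'
from workcell import robot
import cv2,numpy as np
o=robot.get_obs();print({k:np.round(v,3).tolist() for k,v in o.items()})
a=[robot.capture(n) for n in("top","side")]
for n,p in zip(("top","side"),a):
    cv2.imwrite(f"pics/{n}0.png",p[:,:,::-1]); 
for n in("top","side","wrist"):
    print(n,{k:np.round(v,3).tolist() for k,v in robot.camera_info(n).items()})
E
```

```text
{'time': 0.0, 'joints': [1.212, 0.481, 1.597, -0.0, 1.065, -0.047], 'joint_vel': [-0.001, -0.001, -0.001, -0.0, -0.002, -0.001], 'effort': [-0.001, -95.064, -43.019, -0.0, 0.012, -0.0], 'ee_pos': [199.309, 618.451, 404.073], 'tool_rot': [-3.14, -0.0, 2.83], 'force': [-0.079, -0.087, -0.051], 'ft_torque': [-0.041, 0.018, -0.033], 'grip_force': 0.0, 'gripper_width': 0.998}
top {'fx': 413.836, 'fy': 413.836, 'cx': 256.487, 'cy': 186.816, 'distortion': [0.004, 0.0, 0.0, 0.0, 0.0], 'R': [[0.005, -1.0, 0.019], [-0.983, -0.008, -0.182], [0.182, -0.018, -0.983]], 't': [100.649, 590.929, 892.05]}
side {'fx': 353.504, 'fy': 353.504, 'cx': 254.957, 'cy': 187.697, 'distortion': [-0.019, 0.0, 0.0, 0.0, 0.0], 'R': [[0.853, -0.521, 0.005], [-0.289, -0.481, -0.828], [0.434, 0.705, -0.561]], 't': [-423.088, 291.447, 557.435]}
wrist {'fx': 315.878, 'fy': 315.878, 'cx': 254.394, 'cy': 185.837, 'distortion': [-0.078, 0.0, 0.0, 0.0, 0.0], 'mount': [[0.0, -0.951, -0.308, 79.727], [1.0, 0.0, -0.001, 0.116], [0.001, -0.308, 0.951, 30.473], [0.0, 0.0, 0.0, 1.0]]}
```

View pics/top0.png

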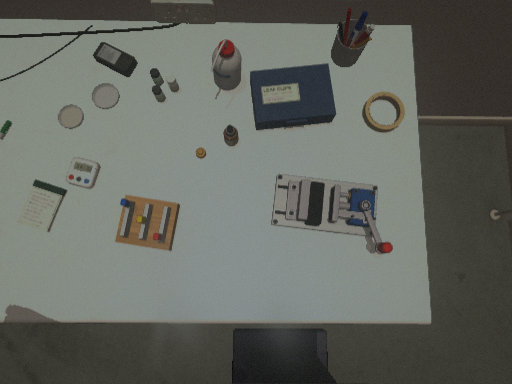

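View pics/side0.png

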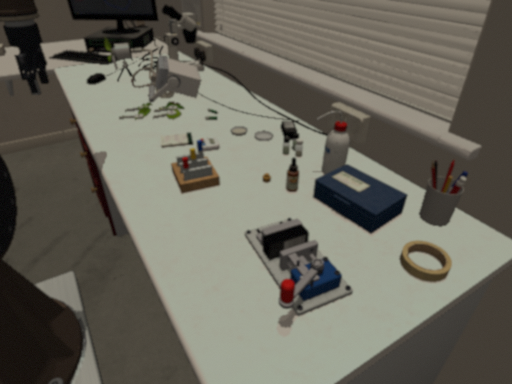

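The top view shows the clamp around (325,205), with its +y to image left, the knob at (386,247), and the rack at (148,222) with tabs blue (124,203), yellow (140,219) and red (157,237). In the side view the knob is at (288,291) and the rack at (195,170).

```bash
cat > h.py <<'E'
from workcell import robot
import cv2,numpy as np
from scipy.spatial.transform import Rotation as Ro
def cam(n,o=None):
    c=robot.camera_info(n);K=np.array([[c['fx'],0,c['cx']],[0,c['fy'],c['cy']],[0,0,1]]);d=np.array(c['distortion'])
    if n=='wrist':
        M=np.array(c['mount']);Rt=Ro.from_euler('xyz',o['tool_rot']).as_matrix()
        Rc=Rt@M[:3,:3];p=np.array(o['ee_pos'])+Rt@M[:3,3];return K,d,Rc.T,-Rc.T@p
    return K,d,np.array(c['R']),np.array(c['t'])
def ray(C,uv):
    K,d,R,t=C;q=cv2.undistortPoints(np.array(uv,float).reshape(-1,1,2),K,d)[:,0]
    v=np.c_[q,np.ones(len(q))]@R;return -R.T@t,v
def onz(C,uv,z):
    p,v=ray(C,uv);return p+v*((z-p[2])/v[:,2])[:,None]
def proj(C,X):
    K,d,R,t=C;return cv2.projectPoints(np.array(X,float).reshape(-1,1,3),cv2.Rodrigues(R)[0],t,K,d)[0][:,0]
def tri(C1,u1,C2,u2):
    p,a=ray(C1,u1);q,b=ray(C2,u2);a=a[0]/np.linalg.norm(a[0]);b=b[0]/np.linalg.norm(b[0])
    s=np.linalg.lstsq(np.c_[a,-b],q-p,rcond=None)[0];m=p+s[0]*a;n=q+s[1]*b;return (m+n)/2,np.linalg.norm(m-n)
def mask(im,col):
    h=cv2.cvtColor(im,cv2.COLOR_RGB2HSV);H,S,V=[h[...,i].astype(int) for i in range(3)]
    m={'red':((H<7)|(H>172))&(S>140)&(V>60),'yellow':(H>20)&(H<35)&(S>150)&(V>80),'blue':(H>100)&(H<125)&(S>140)&(V>50)}[col]
    return m.astype(np.uint8)
def blobs(im,col,roi,amin=6):
    x0,y0,x1,y1=roi;m=mask(im,col)[y0:y1,x0:x1];n,_,st,c=cv2.connectedComponentsWithStats(m)
    return [(c[i]+[x0,y0],st[i,4],st[i,:4]+[x0,y0,0,0]) for i in range(1,n) if st[i,4]>=amin]
E
python3 - <<'E'
from h import *
T=cv2.imread('pics/top0.png')[...,::-1];S=cv2.imread('pics/side0.png')[...,::-1];ct,cs=cam('top'),cam('side')
np.set_printoptions(precision=1,suppress=True)
for nm,col,rt,rs in [('knob','red',(365,230,410,265),(270,270,305,310)),('redtab','red',(110,190,185,250),(165,130,225,195)),('yel','yellow',(110,190,185,250),(165,130,225,195)),('blue','blue',(110,190,185,250),(190,130,225,165))]:
    a=blobs(T,col,rt);b=blobs(S,col,rs);print(nm,a,b)
    if a and b:
        k=lambda L:max(L,key=lambda q:q[1])[0]
        print(tri(ct,k(a),cs,k(b)), onz(ct,k(a),107 if nm=='knob' else 96))
g=cv2.resize(T[165:260,260:405],None,fx=5.5,fy=5.5,interpolation=cv2.INTER_CUBIC);cv2.imwrite('pics/c1.png',g[...,::-1])
g=cv2.resize(T[185:260,105:190],None,fx=7,fy=7,interpolation=cv2.INTER_CUBIC);cv2.imwrite('pics/c2.png',g[...,::-1])
E
```

```text
knob [(array([386.7, 247. ]), np.int32(76), array([382, 243,  10,   9]))] [(array([287., 290.]), np.int32(267), array([281, 279,  14,  24]))]
(array([ 452.7, -173.7,   92.4]), np.float64(3.246796147026105)) [[ 453.6 -169.7  107. ]]
redtab [(array([155.2, 236. ]), np.int32(29), array([153, 233,   6,   7]))] [(array([184.9, 161.8]), np.int32(48), array([182, 157,   6,  11]))]
(array([474.2, 322.7,  83.1]), np.float64(2.30123850644011)) [[474.5 319.4  96. ]]
yel [(array([139.2, 218.8]), np.int32(32), array([137, 216,   6,   7]))] [(array([192.2, 151.8]), np.int32(17), array([191, 149,   4,   7]))]
(array([510.8, 358.3,  86.6]), np.float64(2.60011622146779)) [[511.  355.3  96. ]]
blue [(array([122.5, 201.8]), np.int32(20), array([121, 200,   5,   5]))] [(array([199.5, 143.1]), np.int32(13), array([198, 141,   4,   6]))]
(array([548.3, 395.6,  87.5]), np.float64(0.4731966152132872)) [[547.3 392.9  96. ]]
```

View pics/c1.png

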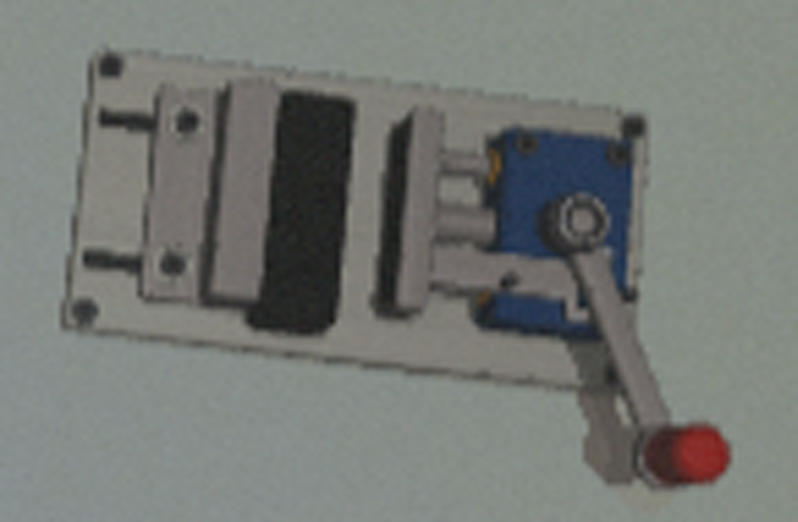

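View pics/c2.png

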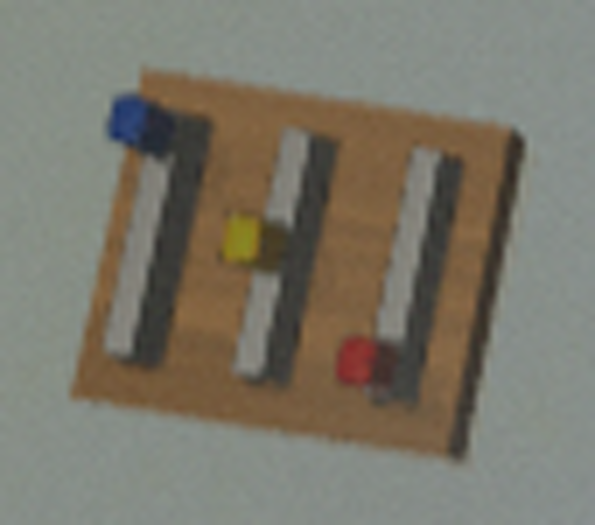

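The clamp crop shows bed corners at about (93,50), (648,112) and (62,330), with the adapter against the end stop and an open gap to the jaw. The rack crop shows rack corners at (143,68), (520,130), (463,458) and (72,397), with the tabs all upright.

```bash
cat >> h.py <<'E'
def go(xyz,yaw_y,o=None):
    """row (mm, units) bringing grasp point to xyz with tool down, tool y axis along world heading yaw_y (deg)"""
    o=o or robot.get_obs();R0=Ro.from_euler('xyz',o['tool_rot']);R1=Ro.from_euler('xyz',[np.pi,0,np.radians(yaw_y+90)])
    p=np.array(xyz,float)+[0,0,155];s=R0.inv().apply(p-o['ee_pos']);r=(R0.inv()*R1).as_rotvec(degrees=True)/6
    return np.round(s,1),np.round(r,2)
E
python3 - <<'E'
from h import *
np.set_printoptions(precision=1,suppress=True)
ct=cam('top')
A=np.array([[93,50],[648,112],[620,390],[62,330]])/5.5+[259.6,164.6]
P=onz(ct,A,12)[:,:2];print(P,[np.linalg.norm(P[i]-P[i-1]) for i in range(4)])
yv=(P[0]+P[3]-P[1]-P[2]);xv=P[0]+P[1]-P[2]-P[3];f=lambda v:np.degrees(np.arctan2(v[1],v[0]));print('clamp yaw',f(yv)-90,f(xv))
yaw=f(yv)-90;e=np.radians(yaw);X=np.array([np.cos(e),np.sin(e)]);Y=np.array([-X[1],X[0]])
O=P.mean(0)+37.5*Y;print('origin',O,'pivot',O-117*Y,'knob',O-117*Y-90*X-43*Y,'seat',O-30*Y)
B=np.array([[143,68],[520,130],[463,455],[72,397]])/7+[104.6,184.6]
Q=onz(ct,B,30)[:,:2];print(Q,[np.linalg.norm(Q[i]-Q[i-1]) for i in range(4)]);print('rack yaw',f(Q[0]+Q[3]-Q[1]-Q[2])-90,f(Q[0]+Q[1]-Q[2]-Q[3]),Q.mean(0))
# adapter top near face edge, jaw face top edge (crop)
C=np.array([[355,97],[335,325]])/5.5+[259.6,164.6];W=onz(ct,C,60)[:,:2];print('adapter near y',(W-O)@Y)
C=np.array([[415,107],[398,310]])/5.5+[259.6,164.6];W=onz(ct,C,57)[:,:2];print('jaw y',(W-O)@Y)
print(go([520,250,250],74),go([470,-165,250],84))
E
```

```text
[[ 630.3   55.6]
 [ 604.7 -186.6]
 [ 483.9 -168.7]
 [ 508.    69.4]] [np.float64(123.11350562881125), np.float64(243.60772634271927), np.float64(122.13592739978618), np.float64(239.32847917936007)]
clamp yaw -5.904391053416802 -7.423423208859559
origin [560.6 -20.3] pivot [ 548.6 -136.6] knob [ 454.6 -170.2] seat [557.5 -50.1]
[[574.5 408.6]
 [554.6 283.4]
 [448.2 297.7]
 [466.2 424.8]] [np.float64(109.43100637510814), np.float64(126.72702974112802), np.float64(107.34743834314519), np.float64(128.29546189002502)]
rack yaw -8.531845177226757 -8.075940105226827 [510.9 353.6]
adapter near y [-25.1 -24.4]
jaw y [-50.8 -50. ]
(array([-418.3, -252.3,   -0.6]), array([-0. , -0. , -0.3])) (array([-498. , -662.7,   -0.2]), array([-0., -0., -2.]))
```

```bash
python3 -m creep '[[-0.05,-0.03,0,0,0,0,0.085],[-0.09,-0.055,0,0,0,0,0.085],[-0.13,-0.08,0,0,0,0,0.085],[-0.17,-0.105,0,0,0,0,0.085],[-0.21,-0.13,0,0,0,0,0.085],[-0.25,-0.155,0,0,0,0,0.085],[-0.29,-0.18,0,0,0,-0.3,0.085],[-0.33,-0.205,0,0,0,-0.3,0.085]]' 25
python3 - <<'E'
from h import *
print(go([510,230,250],74),go([470,-165,200],84))
E
```

```text
time: 0.9
ee_pos: [451.5, 320.6, 404.6]
tool_rot: [-3.141, -0.0, 2.862]
force: [0.4, 0.4, 0.7]
gripper_width: 0.999
grip_force: 0.0
(array([-81.2, -71. ,  -0.4]), array([-0., -0.,  0.])) (array([-151.6, -461.7,   49.7]), array([-0.  , -0.  , -1.67]))
```

```bash
python3 -m creep '[[-0.016,-0.045,0,0,0,-0.2,0.085],[-0.032,-0.09,0,0,0,-0.4,0.085],[-0.048,-0.135,0,0,0,-0.6,0.085],[-0.064,-0.18,0,0,0,-0.8,0.085],[-0.08,-0.225,0,0,0,-1.0,0.085],[-0.096,-0.27,0.0,0,0,-1.2,0.085],[-0.112,-0.315,0.01,0,0,-1.4,0.085],[-0.125,-0.36,0.02,0,0,-1.67,0.085]]'
python3 - <<'E'
from h import *
print(go([454,-171,180],84))
E
```

```text
time: 1.7
ee_pos: [471.0, -60.2, 384.7]
tool_rot: [-3.141, 0.001, 3.037]
force: [1.1, -0.7, 0.3]
gripper_width: 0.994
grip_force: 0.0
(array([   5.4, -111.9,   49.7]), array([-0.  ,  0.01,  0.  ]))
```

```bash
python3 -m creep '[[0.002,-0.04,0.015,0,0,0,0.085],[0.004,-0.08,0.03,0,0,0,0.085],[0.005,-0.112,0.05,0,0,0,0.085],[0.005,-0.112,0.05,0,0,0,0.085]]'
python3 - <<'E'
from h import *
np.set_printoptions(precision=1,suppress=True)
o=robot.get_obs();w=robot.capture('wrist');C=cam('wrist',o);cv2.imwrite('pics/w1.png',w[...,::-1])
for c,a,s in blobs(w,'red',(0,0,512,384),80): print(c,a,s,onz(C,[c],107)[0])
E
```

```text
time: 2.1
ee_pos: [453.2, -171.9, 332.6]
tool_rot: [3.141, -0.003, 3.033]
force: [-1.0, 0.5, -0.3]
gripper_width: 0.999
grip_force: 0.0
[254.5 201.8] 1196 [238 180  34  44] [ 447.2 -170.9  107. ]
```

View pics/w1.png

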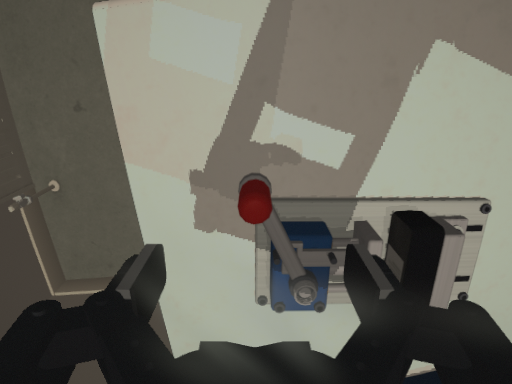

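The wrist view shows the knob at (254,202), its top disc centred around row 209. It lies midway between the fingers in y, and the lever runs to the pivot at (305,291).

```bash
python3 -m creep '[[0,-0.001,0.04,0,0,0,0.085],[0,-0.001,0.075,0,0,0,0.085],[0,-0.001,0.088,0,0,0,0.06],[0,-0.001,0.088,0,0,0,0.03],[0,-0.001,0.088,0,0,0,0.015],[0,-0.001,0.088,0,0,0,0.015],[0,-0.001,0.088,0,0,0,0.015],[0,-0.001,0.088,0,0,0,0.015]]' 25
python3 - <<'E'
from h import *
o=robot.get_obs();w=robot.capture('wrist')
print(go([453.5,-171,90],84),o['gripper_width'])
E
```

```text
time: 2.95
ee_pos: [454.7, -170.3, 248.0]
tool_rot: [-3.141, 0.002, 3.036]
force: [-0.3, -2.1, 5.2]
gripper_width: 0.271
grip_force: 25.8
(array([ 1.1, -0.8,  3. ]), array([-0.01,  0.02, -0.01])) 0.2705027744612482
```

```bash
python3 -m creep '[[0.003,0.007,-0.002,0,0,0,0.015],[0.0055,0.014,-0.002,0,0,0,0.015],[0.0085,0.026,-0.002,0,0,0,0.015],[0.01,0.038,-0.002,0,0,0,0.015],[0.01,0.05,-0.002,0,0,0,0.015],[0.008,0.062,-0.002,0,0,0,0.015],[0.005,0.074,-0.002,0,0,0,0.015],[0.002,0.082,-0.002,0,0,0,0.015]]' 30
```

```text
time: 3.8
ee_pos: [460.5, -87.9, 249.3]
tool_rot: [-3.141, -0.0, 3.036]
force: [-0.8, -11.4, -3.8]
gripper_width: 0.263
grip_force: 35.0
```

```bash
python3 -m creep '[[-0.001,0.002,0,0,0,0,0.015],[-0.002,0.004,0,0,0,0,0.015],[-0.003,0.006,0,0,0,0,0.015],[-0.003,0.006,0,0,0,0,0.015],[-0.003,0.006,0,0,0,0,0.015]]' 30
python3 - <<'E'
from h import *
o=robot.get_obs();print(o['ee_pos'],o['force'])
w=robot.capture('wrist');cv2.imwrite('pics/w2.png',w[...,::-1])
E
```

```text
time: 4.3
ee_pos: [462.8, -84.5, 249.2]
tool_rot: [-3.139, -0.003, 3.037]
force: [-20.7, -44.3, 4.8]
gripper_width: 0.266
grip_force: 38.2
[462.77194547 -84.47390445 249.22404535] [-20.72463084 -44.26461825   4.79359057]
```

```bash
python3 -m creep '[[0.004,-0.008,0,0,0,0,0.015],[0.008,-0.02,0,0,0,0,0.015],[0.0105,-0.033,0,0,0,0,0.015],[0.011,-0.045,0,0,0,0,0.015],[0.01,-0.058,0,0,0,0,0.015],[0.008,-0.07,0,0,0,0,0.015],[0.004,-0.081,0,0,0,0,0.015],[0.001,-0.088,0,0,0,0,0.015]]' 30
python3 -m creep '[[0,-0.001,0,0,0,0,0.015],[0,-0.001,0,0,0,0,0.03],[0,-0.001,0,0,0,0,0.06],[0,-0.001,0,0,0,0,0.085],[0,-0.001,0,0,0,0,0.085],[0,-0.001,-0.045,0,0,0,0.085],[0,-0.001,-0.08,0,0,0,0.085],[0,-0.001,-0.09,0,0,0,0.085]]' 30
python3 - <<'E'
from h import *
np.set_printoptions(precision=1,suppress=True)
o=robot.get_obs();w=robot.capture('wrist');C=cam('wrist',o)
for c,a,s in blobs(w,'red',(0,0,512,384),80): print(c,a,s,onz(C,[c],107)[0])
T=robot.capture('top');print(blobs(T,'red',(340,220,410,265)));cv2.imwrite('pics/top1.png',T[...,::-1])
print(go([510,250,200],82))
E
```

```text
time: 5.15
ee_pos: [454.8, -171.6, 249.0]
tool_rot: [-3.141, 0.001, 3.035]
force: [-1.1, 3.2, 10.5]
gripper_width: 0.261
grip_force: 36.5
time: 5.95
ee_pos: [454.9, -171.3, 341.8]
tool_rot: [-3.14, 0.004, 3.036]
force: [0.0, -0.6, -0.3]
gripper_width: 0.995
grip_force: 0.0
[253.8 193.1] 1104 [238 172  33  42] [ 447.5 -171.2  107. ]
[(array([385.6, 249.7]), np.int32(22), array([383, 248,   7,   5]))]
(array([-10.9, 424.7, -15.4]), array([-0. ,  0. ,  0.3]))
```

```bash
python3 -m creep '[[0,0.045,-0.01,0,0,0,0.085],[0,0.09,-0.015,0,0,0,0.085],[-0.002,0.135,-0.015,0,0,0.1,0.085],[-0.004,0.18,-0.015,0,0,0.1,0.085],[-0.006,0.225,-0.015,0,0,0.2,0.085],[-0.007,0.27,-0.015,0,0,0.2,0.085],[-0.008,0.315,-0.015,0,0,0.3,0.085],[-0.009,0.36,-0.015,0,0,0.3,0.085]]'
python3 - <<'E'
from h import *
print(go([511,356,190],82))
E
```

```text
time: 6.85
ee_pos: [500.5, 187.9, 352.0]
tool_rot: [-3.141, -0.002, 3.005]
force: [0.8, -0.5, 0.3]
gripper_width: 0.993
grip_force: 0.0
(array([ 12.5, 168. ,   6.9]), array([-0.01, -0.02,  0.02]))
```

```bash
python3 -m creep '[[0.003,0.045,0,0,0,0,0.085],[0.006,0.09,0,0,0,0,0.085],[0.009,0.135,0.003,0,0,0,0.085],[0.012,0.168,0.007,0,0,0,0.085],[0.012,0.168,0.007,0,0,0,0.085]]'
python3 - <<'E'
from h import *
np.set_printoptions(precision=1,suppress=True)
o=robot.get_obs();w=robot.capture('wrist');C=cam('wrist',o);cv2.imwrite('pics/w3.png',w[...,::-1])
for col in('red','yellow','blue'):
  for c,a,s in blobs(w,col,(0,0,512,384),40): print(col,c,a,s,onz(C,[c],96)[0],onz(C,[[c[0],s[1]+s[3]]],96)[0])
E
```

```text
time: 7.35
ee_pos: [511.4, 357.6, 344.0]
tool_rot: [-3.141, -0.002, 3.008]
force: [-0.9, -0.3, 0.1]
gripper_width: 0.99
grip_force: 0.0
red [194.6 152. ] 378 [186 139  18  26] [471.5 320.6  96. ] [480.7 318.8  96. ]
red [438.  242.8] 69 [434 239   9   9] [568.3 497.   96. ] [573.  497.3  96. ]
yellow [252.3 196.7] 257 [245 188  16  18] [509.9 356.2  96. ] [517.1 355.2  96. ]
blue [305.7 235.2] 214 [299 227  14  17] [546.4 392.4  96. ] [553.9 391.8  96. ]
```

View pics/w3.png

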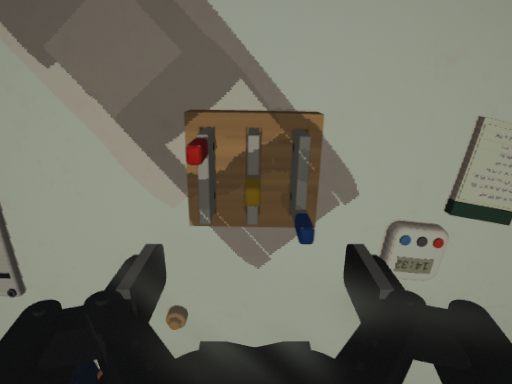

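The wrist view shows the rack squared with the image, with tabs red (195,152), yellow (252,197) and blue (306,235). The yellow tab sits centred between the fingers.

```bash
python3 -m creep '[[0.001,-0.0013,0.045,0,0,0,0.085],[0.001,-0.0013,0.08,0,0,0,0.085],[0.001,-0.0013,0.104,0,0,0,0.06],[0.001,-0.0013,0.104,0,0,0,0.03],[0.001,-0.0013,0.104,0,0,0,0.005],[0.001,-0.0013,0.104,0,0,0,0.005],[0.001,-0.0013,0.104,0,0,0,0.005],[0.001,-0.0013,0.104,0,0,0,0.005]]' 40
```

```text
time: 8.2
ee_pos: [511.4, 353.4, 244.2]
tool_rot: [3.139, 0.002, 3.004]
force: [0.8, 2.8, 6.6]
gripper_width: 0.134
grip_force: 40.2
```

```bash
python3 -m creep '[[0,0,-0.01,0,0,0,0.005],[0,0,-0.025,0,0,0,0.005],[0,0,-0.05,0,0,0,0.005],[0,0,-0.085,0,0,0,0.005],[0,0,-0.12,0,0,0,0.005],[0,0,-0.12,0,0,0,0.005]]' 40
python3 - <<'E'
from h import *
np.set_printoptions(precision=1,suppress=True)
o=robot.get_obs();w=robot.capture('wrist');cv2.imwrite('pics/w4.png',w[...,::-1])
print(go([556.5,-46,205],84))
E
```

```text
time: 8.8
ee_pos: [511.8, 353.5, 368.1]
tool_rot: [3.137, 0.006, 3.005]
force: [0.7, 0.3, -0.8]
gripper_width: 0.13
grip_force: 39.6
(array([ -99.2, -389.2,    5. ]), array([ 0. ,  0. , -0.3]))
```

View pics/w4.png

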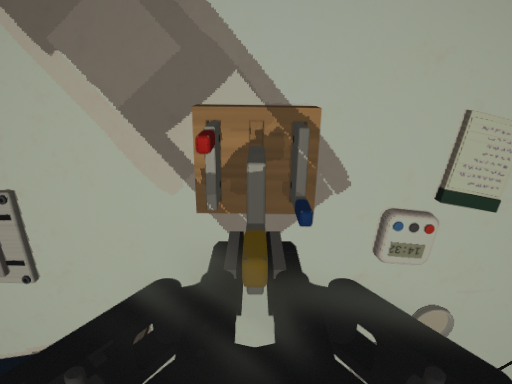

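The plate hangs upright from the yellow tab at (256,255), square to the rack, whose slot below is empty. The knob chord (rest to stop) puts the clamp origin at (559.8,-19.8), yaw -5.6°, which agrees with the bed corners.

```bash
python3 -m creep '[[-0.006,-0.025,0,0,0,0,0.005],[-0.018,-0.07,0,0,0,0,0.005],[-0.03,-0.118,0,0,0,-0.1,0.005],[-0.042,-0.166,0,0,0,-0.15,0.005],[-0.054,-0.214,0,0,0,-0.2,0.005],[-0.066,-0.262,0,0,0,-0.25,0.005],[-0.078,-0.31,0,0,0,-0.3,0.005],[-0.088,-0.35,0,0,0,-0.37,0.005]]' 40
python3 -m creep '[[-0.006,-0.024,0,0,0,0,0.005],[-0.013,-0.048,0.01,0,0,0,0.005],[-0.013,-0.048,0.03,0,0,0,0.005],[-0.013,-0.048,0.04,0,0,0,0.005],[-0.013,-0.048,0.04,0,0,0,0.005]]' 40
python3 - <<'E'
from h import *
np.set_printoptions(precision=1,suppress=True)
o=robot.get_obs();w=robot.capture('wrist');cv2.imwrite('pics/w5.png',w[...,::-1]);T=robot.capture('top');cv2.imwrite('pics/t5.png',T[...,::-1])
print(o['ee_pos'],go([556.4,-54.6,91],84.4))
E
```

```text
time: 9.65
ee_pos: [549.6, -8.3, 362.0]
tool_rot: [-3.141, -0.001, 3.043]
force: [0.5, 0.7, -0.9]
gripper_width: 0.132
grip_force: 39.7
time: 10.15
ee_pos: [557.5, -54.6, 320.9]
tool_rot: [3.141, -0.004, 3.043]
force: [-0.1, 0.8, 0.1]
gripper_width: 0.129
grip_force: 39.5
[557.5 -54.6 320.9] (array([ 1.8, -0.4, 76.6]), array([ 0., -0.,  0.]))
```

View pics/w5.png

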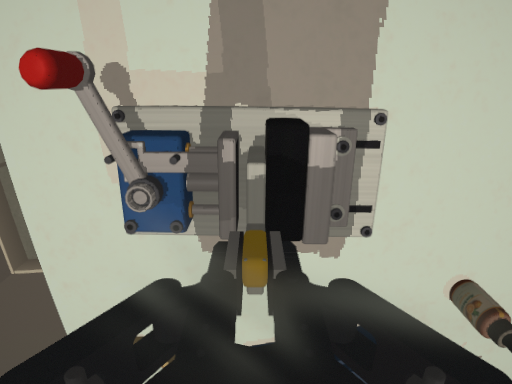

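The view shows the plate (cols 247–266) hanging between the jaw face (col ~239) and the adapter's near face (col ~266). The lever is at rest.

Run:
```python
from h import *
np.set_printoptions(precision=1,suppress=True)
C=cam('wrist',robot.get_obs())
e=np.radians(-5.6);X=np.array([np.cos(e),np.sin(e)]);Y=np.array([-X[1],X[0]]);O=np.array([559.8,-19.8])
def cl(uv,z):
    W=onz(C,uv,z)[:,:2]-O;return np.c_[W@X,W@Y]
print('adapter',cl([[266,125],[266,230]],60));print('jaw',cl([[239,140],[238,225]],57))
print('tab',cl([[244,262],[267,262]],165));print('plate foot-ends top edge', cl([[248,165],[266,165]],137))
```

```text
adapter [[-49.5 -26. ]
 [ 34.8 -25. ]]
jaw [[-37.9 -46. ]
 [ 31.7 -47.8]]
tab [[  0.2 -39.2]
 [  0.2 -28.6]]
plate foot-ends top edge [[-38.8 -37.6]
 [-38.8 -28.5]]
```

```bash
python3 -m creep '[[0.001,-0.0025,0.01,0,0,0,0.005],[0.001,-0.0025,0.025,0,0,0,0.005],[0.001,-0.0025,0.04,0,0,0,0.005],[0.001,-0.0025,0.055,0,0,0,0.005],[0.001,-0.0025,0.066,0,0,0,0.005],[0.001,-0.0025,0.071,0,0,0,0.005],[0.001,-0.0025,0.071,0,0,0,0.005]]' 40
python3 -m creep '[[0,0,0.002,0,0,0,0.005],[0,0,0.004,0,0,0,0.005],[0,0,0.006,0,0,0,0.005],[0,0,0.006,0,0,0,0.005]]' 40
```

```text
time: 10.95
ee_pos: [557.1, -57.1, 251.2]
tool_rot: [3.142, -0.001, 3.044]
force: [0.5, -0.3, 0.1]
gripper_width: 0.128
grip_force: 39.6
time: 11.35
ee_pos: [557.4, -57.2, 246.0]
tool_rot: [3.142, 0.001, 3.043]
force: [0.2, 0.4, 2.7]
gripper_width: 0.133
grip_force: 39.9
```

```bash
python3 -m creep '[[0,0,0.001,0,0,0,0.005],[0,0,0.001,0,0,0,0.005],[0,0,0.0,0,0,0,0.02],[0,0,0,0,0,0,0.04],[0,0,0,0,0,0,0.085],[0,0,0,0,0,0,0.085],[0,0,-0.04,0,0,0,0.085],[0,0,-0.08,0,0,0,0.085]]' 40
python3 - <<'E'
from h import *
np.set_printoptions(precision=1,suppress=True)
o=robot.get_obs();C=cam('wrist',o);w=robot.capture('wrist');cv2.imwrite('pics/w6.png',w[...,::-1])
for col in('red','yellow'):
  for c,a,s in blobs(w,col,(0,0,512,384),60): print(col,c,a,s,onz(C,[c],98)[0])
print(o['ee_pos'],go([454,-171,185],84))
E
```

```text
time: 12.15
ee_pos: [556.7, -57.2, 325.6]
tool_rot: [3.141, -0.003, 3.043]
force: [1.8, -1.2, 0.1]
gripper_width: 0.994
grip_force: 0.0
red [56.5 69.4] 1899 [28 49 59 40] [ 454.  -168.6   98. ]
yellow [254.8 203. ] 474 [247 188  17  31] [552.2 -56.3  98. ]
[556.7 -57.2 325.6] (array([  93. , -123.2,   -8.2]), array([-0. ,  0.1,  0.1]))
```

View pics/w6.png

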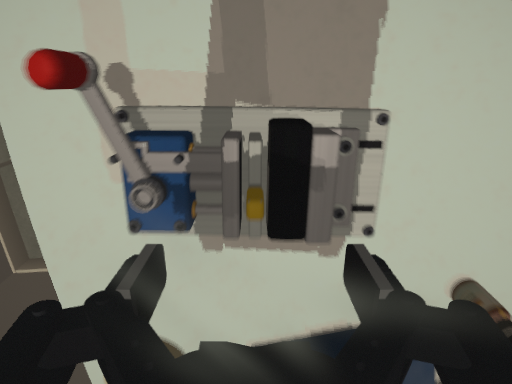

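The plate stands upright, parallel and centred (tab at (255,203)) with clear space on both sides. The adapter has not moved and the lever is at rest.

```bash
python3 -m creep '[[0.02,-0.02,-0.015,0,0,0,0.085],[0.05,-0.055,-0.02,0,0,0,0.085],[0.075,-0.09,-0.015,0,0,0.05,0.085],[0.093,-0.123,-0.008,0,0,0.05,0.085],[0.093,-0.123,-0.008,0,0,0.05,0.085]]'
python3 - <<'E'
from h import *
print(go([454,-171,92],84.4))
E
```

```text
time: 12.7
ee_pos: [450.2, -172.9, 333.1]
tool_rot: [-3.142, -0.002, 3.035]
force: [-0.1, 0.5, 0.1]
gripper_width: 0.99
grip_force: 0.0
(array([-3.8,  2.3, 86.1]), array([-0.  , -0.02, -0.08]))
```

```bash
python3 -m creep '[[-0.004,0.002,0.045,0,0,-0.08,0.085],[-0.004,0.002,0.075,0,0,-0.08,0.085],[-0.004,0.002,0.086,0,0,-0.08,0.06],[-0.004,0.002,0.086,0,0,-0.08,0.03],[-0.004,0.002,0.086,0,0,-0.08,0.015],[-0.004,0.002,0.086,0,0,-0.08,0.015],[-0.004,0.002,0.086,0,0,-0.08,0.015],[-0.004,0.002,0.086,0,0,-0.08,0.015]]' 40
```

```text
time: 13.5
ee_pos: [457.3, -169.3, 249.1]
tool_rot: [-3.141, 0.002, 3.047]
force: [-1.6, -2.7, 6.1]
gripper_width: 0.263
grip_force: 38.8
```

```bash
python3 -m creep '[[0.003,0.007,-0.002,0,0,0,0.015],[0.0055,0.014,-0.003,0,0,0,0.015],[0.0075,0.021,-0.003,0,0,0,0.015],[0.009,0.028,-0.003,0,0,0,0.015],[0.01,0.034,-0.003,0,0,0,0.015],[0.01,0.038,-0.003,0,0,0,0.015],[0.01,0.041,-0.003,0,0,0,0.015],[0.01,0.041,-0.003,0,0,0,0.015]]' 40
```

```text
time: 14.3
ee_pos: [450.2, -127.1, 250.8]
tool_rot: [-3.142, -0.001, 3.046]
force: [-3.1, -8.9, -19.8]
gripper_width: 0.254
grip_force: 43.6
```

```bash
python3 -m creep '[[0,0.001,0.002,0,0,0,0.015],[0,0.002,0.002,0,0,0,0.015],[0,0.003,0.002,0,0,0,0.015],[0,0.003,0.002,0,0,0,0.015]]' 40
python3 -m creep '[[0,0,0.0,0,0,0,0.015],[0,0.001,0,0,0,0,0.015],[0,0.002,0.0,0,0,0,0.015],[0,0.002,0.0,0,0,0,0.015]]' 40
```

```text
time: 14.7
ee_pos: [450.6, -124.4, 250.2]
tool_rot: [-3.141, 0.0, 3.046]
force: [-11.5, -7.5, 21.3]
gripper_width: 0.262
grip_force: 48.3
time: 15.1
ee_pos: [451.0, -122.5, 250.2]
tool_rot: [-3.141, 0.001, 3.046]
force: [-9.0, -6.6, 18.3]
gripper_width: 0.256
grip_force: 48.2
```

```bash
python3 -m creep '[[0.0005,0.001,-0.001,0,0,0,0.015],[0.0005,0.002,-0.001,0,0,0,0.015],[0.0005,0.003,-0.001,0,0,0,0.015],[0.0005,0.003,-0.001,0,0,0,0.015]]' 40
python3 -m creep '[[0,0.001,0.0,0,0,0,0.015],[0,0.002,0,0,0,0,0.015],[0,0.002,0.0,0,0,0,0.015],[0,0.002,0.0,0,0,0,0.015]]' 40
```

```text
time: 15.5
ee_pos: [451.1, -119.5, 250.5]
tool_rot: [-3.141, 0.001, 3.046]
force: [-0.8, -7.2, -5.8]
gripper_width: 0.261
grip_force: 45.6
time: 15.9
ee_pos: [451.4, -117.6, 250.5]
tool_rot: [-3.141, 0.001, 3.046]
force: [-1.2, -6.9, -7.1]
gripper_width: 0.257
grip_force: 46.0
```

```bash
python3 -m creep '[[0,0.001,0.0005,0,0,0,0.015],[-0.0002,0.002,0.0005,0,0,0,0.015],[-0.0004,0.003,0.0005,0,0,0,0.015],[-0.0004,0.003,0.0005,0,0,0,0.015]]' 40
python3 -m creep '[[-0.0002,0.001,0.0,0,0,0,0.015],[-0.0004,0.002,0,0,0,0,0.015],[-0.0004,0.002,0.0,0,0,0,0.015],[-0.0004,0.002,0.0,0,0,0,0.015]]' 40
python3 - <<'E'
from h import *
for n in('top','wrist'): cv2.imwrite(f'pics/{n}8.png',robot.capture(n)[...,::-1])
E
```

```text
time: 16.3
ee_pos: [451.8, -114.7, 250.3]
tool_rot: [-3.141, 0.001, 3.046]
force: [-6.3, -12.4, 5.3]
gripper_width: 0.255
grip_force: 48.0
time: 16.7
ee_pos: [452.2, -112.8, 250.3]
tool_rot: [-3.141, 0.0, 3.046]
force: [-8.9, -12.9, 7.1]
gripper_width: 0.257
grip_force: 48.5
```

```bash
python3 -m creep '[[0.0006,0,-0.0003,0,0,0,0.015],[0.0006,0,-0.0003,0,0,0,0.015],[0.0006,0.0,-0.0003,0,0,0,0.015]]' 40
python3 - <<'E'
from h import *
w=cv2.imread('pics/wrist8.png');t=cv2.imread('pics/top8.png')[165:260,260:405]
g=np.zeros((600,800,3),np.uint8);g[:300,:400]=cv2.resize(w,(400,300));g[:524,400:]=0
a=cv2.resize(t,(458,300),interpolation=cv2.INTER_CUBIC);g[300:,:458]=a;g=g[:,:460];cv2.imwrite('pics/m8.png',g)
E
```

```text
time: 17.1
ee_pos: [451.9, -112.8, 250.4]
tool_rot: [-3.141, 0.001, 3.046]
force: [-4.4, -12.2, -3.3]
gripper_width: 0.255
grip_force: 47.3
```

View pics/m8.png

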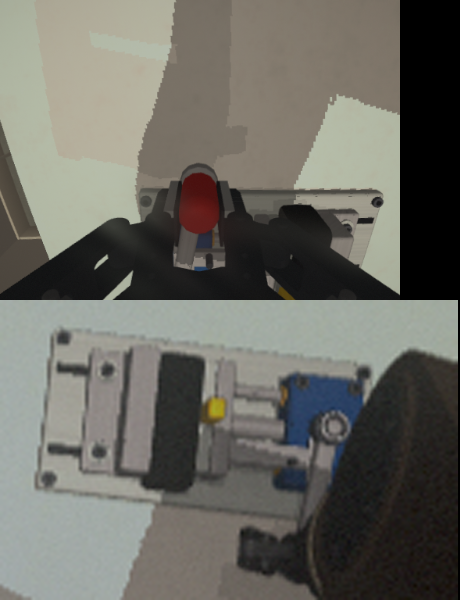

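The top view shows the jaw against the plate's back and the plate about touching the adapter, with almost no gap left. I'll keep creeping while watching the force.

```bash
python3 -m creep '[[0,0.0005,0,0,0,0,0.015],[-0.0001,0.001,0,0,0,0,0.015],[-0.0001,0.001,0,0,0,0,0.015]]' 40
python3 -m creep '[[0,0.0005,0,0,0,0,0.015],[-0.0001,0.001,0,0,0,0,0.015],[-0.0001,0.001,0,0,0,0,0.015]]' 40
```

```text
time: 17.4
ee_pos: [452.1, -112.1, 250.4]
tool_rot: [-3.14, 0.001, 3.046]
force: [-5.5, -18.0, -3.2]
gripper_width: 0.256
grip_force: 47.4
time: 17.7
ee_pos: [452.2, -111.5, 250.4]
tool_rot: [-3.14, 0.001, 3.047]
force: [-8.0, -27.2, -2.6]
gripper_width: 0.257
grip_force: 47.6
```

```bash
python3 -m creep '[[0.0004,-0.0008,0,0,0,0,0.015],[0.0006,-0.0014,0,0,0,0,0.015],[0.0006,-0.0014,0,0,0,0,0.015],[0.0006,-0.0014,0,0,0,0,0.015]]' 40
```

```text
time: 18.1
ee_pos: [451.8, -112.3, 250.4]
tool_rot: [-3.141, 0.002, 3.047]
force: [-3.1, -13.1, -4.2]
gripper_width: 0.257
grip_force: 47.1
```

```bash
python3 -m creep '[[0,0,0,0,0,0,0.015],[0,0,0,0,0,0,0.015],[0,0,0,0,0,0,0.015],[0,0,0,0,0,0,0.015],[0,0,0,0,0,0,0.015],[0,0,0,0,0,0,0.015],[0,0,0,0,0,0,0.015],[0,0,0,0,0,0,0.015]]' 40
python3 - <<'E'
from h import *
t=robot.capture('top')[165:260,260:405];s=robot.capture('side')[200:320,230:370]
g=np.vstack([cv2.resize(t,(458,300),interpolation=cv2.INTER_CUBIC),cv2.resize(s,(458,300),interpolation=cv2.INTER_CUBIC)])
cv2.imwrite('pics/m9.png',g[...,::-1]);print(robot.get_obs()['force'])
E
```

```text
time: 18.9
ee_pos: [451.9, -112.3, 250.4]
tool_rot: [-3.141, 0.002, 3.047]
force: [-2.5, -13.8, -4.9]
gripper_width: 0.263
grip_force: 47.1
[ -1.75626833 -12.91273886  -5.02299122]
```

View pics/m9.png

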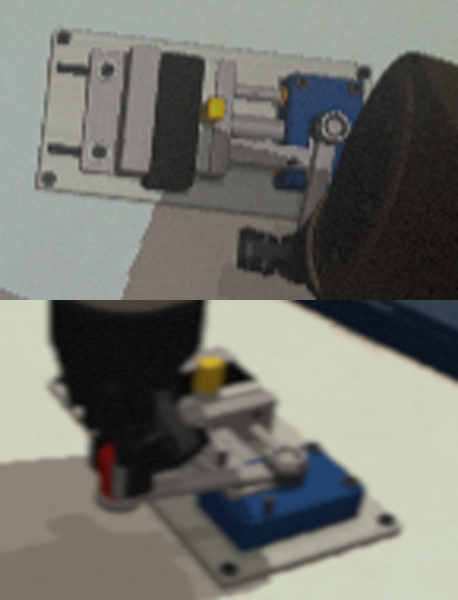

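The stack is closed: the jaw, plate and adapter are in contact, the plate is upright, and the push holds steady at about 13 N. The lever is at about 0.6, well short of its stop.

```bash
python3 -c "
from workcell import robot
print(robot.hand_in())"
```

```text
the job is handed in; nothing more can be done
None
```

I swung the lever to its stop and back with the clamp empty, then stood the yellow-tab plate in the gap. The job is handed in with the arm holding the knob at about 13 N and the lever biting at about 0.6 rad, short of its stop. The push briefly reached 27 N while I felt for the bite, above the 8 to 15 N range, before I eased it back.

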